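# Push a row of filter cubes home along their rail and shut the gate

### The arm

A 6-joint arm with a two-finger parallel gripper is mounted at the origin on a cart in front of the work surface, level with it; the furniture and walls round the work are solid. World frame = base frame: x ahead of the robot, y to its left, z up, the work surface at z = 0. Lengths are in mm, angles in rad, forces in N, time in s.
With the tool pointing down it reaches from about 375 to 900 mm from the base axis. Payload 3.1 kg.
Tool frame: the origin (TCP) lies midway between the tips of the shut fingers; the grasp point (between the pads) lies grip_point_offset behind it (grip_point_offset is the distance from the TCP to the grasp point, in mm); y points along the fingers, x is the direction in which the jaws open and shut, and the axes are right-handed (so a half turn about y gives the same grasp; the last joint's range is limited). The gripper opens to 87 mm and grips with 3 to 60 N. Pads are 19 mm wide; open, the fingers measure 117 mm over their backs; the gripper's body (75 mm by 190 mm) begins 51 mm behind the grasp point.
Start: joints at [1.052, 0.527, 1.433, -0, 1.181, -0.178], TCP at [208.27, 589.254, 222.548] pointing down, gripper open.
Joint ranges: [-3.08, 3.08], [-0.75, 2.2], [0.22, 2.44], [-1.43, 4.57], [0, 2.65], [-2.85, 2.85]. Speed limits (rad/s): [2.79, 2.79, 3.14, 3.14, 3.14, 3.14].

### API

Orientations are given as a rotation vector (axis times angle).
In Python, from station import get_state, capture, camera_model, job_done, grip_point_offset gives the robot as it stands.
- The arm moves only by the tool servo_tool, never from a script. Its argument "commands" is a list of rows, each an object of numbers: "fingers": the closure in counts, from 0 (fully open) to 255 (shut); "tx", "ty", "tz": the shift along the tool's x, y, z as a fraction of full scale; "yaw": the turn about the tool's y as a fraction of full scale. In form: [{"fingers": .., "tx": .., "ty": .., "tz": .., "yaw": ..}, ...]. A call has exactly 8 rows; each row shifts and turns the commanded pose from where the row before left it, along the tool's axes as they then stand; what a row does not reach is not made up. Full scale, the value 1, is 0.03 m for a shift and 60 degrees for a turn. A row lasts 1/12 s, in which the tool goes at most 41.7 mm and 7.16 degrees, less where a joint would pass 70% of its speed; a pose out of reach is approached as far as the arm can. A call with a number of a shift or a turn outside -1 to 1 is refused whole. A call with a gripper value outside its range is refused whole. The fingers move at their own pace and stop on an object; the grip force is fixed at half the most. Time passes only in rows, so rows that do not move let the fingers close, or fill a call up. It gives the time, the measured TCP pose, the force and the opening at its end, in the units of the state.
- get_state(): the state, without advancing time (a new reading comes with each control period).
- capture(name): name is "side" or "top"; returns the picture (480x640x3 uint8, red, green, blue); there is no depth.
- camera_model(name): a dict with "intrinsics" (3x3 intrinsics, pixels), "R" (3x3) and "t" (3): a world point X has camera coordinates R X + t. Camera axes: x right, y down, z forward; pixel columns grow to the right and rows downward; lengths in mm; the calibration is good to about 2 mm. A picture is of the moment at which its call begins. camera_model takes no time and is no camera call.
- job_done(): hands the job in, once; it reports no verdict.
The state is a dict: "t": time; "joints": joint angles; "joint_vel": joint speeds; "effort": joint torques, N m; "tcp_pos": TCP position; "eef_rot": TCP orientation; "wrist_force": force on the tool from outside, world axes, zero at the start; "wrist_torque": the same for the moment, N m; "width": finger opening in mm.
Only numpy, scipy, OpenCV 4.12 (cv2) and the standard library are available. Lean on these libraries where they do the work, as an engineer would, in place of code of your own. Each camera call takes 0.05 s, during which the arm holds its last target. There are 200 camera calls.

### The job

Without gripping or lifting anything, push the row of four fluorescence filter cubes along their aluminium rail as one train, pressing with closed fingers on the back of the last cube only, until the first cube is hard against the end stop and no gaps are left. Then swing the red gate with a fingertip until it is fully shut across the rail behind the last cube and locks the row in. Leave all cubes standing in the rail, leave the brown bottle, the cover-glass box and the flat black cap beside it where they are, and finish clear of everything.

Things in the scene. Friction and masses are not known exactly. Their poses are not given: they have to be found in the camera images.
- filter_rail: Fixed aluminium channel, 268 mm long, 56 mm wide (screw ears reach 49 mm from its centre line). Origin on the centre line, on the bench; its y axis runs along the rail: +y to the open mouth (ends at y = +135 mm), -y to the end stop (push this way); z up. Floor 5 mm above the bench; side walls 43 mm apart inside, tops only 13.5 mm above the bench, so cubes can be pushed above them.
- stop_face (a point): Centre of the black rubber face of the end stop (block 54 mm wide, 40 mm high) at the rail's -y end: 24 mm above the bench, at y = -115 mm in the rail's frame.
- cube1_centre (a point): Centre of filter cube 1, counted from the end stop (black, with a blue line): 38 mm along the rail, 40 mm across, 37 mm high, about 90 g, loose on the channel floor; centre 23 mm above the bench. Gaps of about 1 mm between cubes at the start. Fully home its centre is at y = -96 mm in the rail's frame.
- cube2_centre (a point): Centre of filter cube 2, counted from the end stop (black, with a green line): 38 mm along the rail, 40 mm across, 37 mm high, about 90 g, loose on the channel floor; centre 23 mm above the bench. Gaps of about 1 mm between cubes at the start. Fully home its centre is at y = -58 mm in the rail's frame.
- cube3_centre (a point): Centre of filter cube 3, counted from the end stop (black, with a blue line): 38 mm along the rail, 40 mm across, 37 mm high, about 90 g, loose on the channel floor; centre 23 mm above the bench. Gaps of about 1 mm between cubes at the start. Fully home its centre is at y = -20 mm in the rail's frame.
- cube4_centre (a point): Centre of filter cube 4, counted from the end stop (black, with a green line): 38 mm along the rail, 40 mm across, 37 mm high, about 90 g, loose on the channel floor; centre 23 mm above the bench. Gaps of about 1 mm between cubes at the start. Fully home its centre is at y = 18 mm in the rail's frame.
- gate (a joint): Angle of the red gate about its vertical pivot, rad: 0 = shut, square across the channel (it stops there); grows counter-clockwise from above as it opens toward the mouth and outward; 1.57 = parallel to the rail, outside the wall; limit 2.5. Light friction (under 1 N at the tip), no spring. It can shut only when the row is home: shut, it leaves 3 mm behind the last cube.
- gate_pivot (a point): Pivot of the gate, outside the wall on the rail's -x side, at x = -36 mm, y = +44 mm in the rail's frame, 26 mm above the bench (half-way up the gate arm).
- gate_tip (a point): Near the free end of the gate arm, 66 mm from the pivot, under its black thumb knob (10 mm across, top 44 mm above the bench); 26 mm above the bench. The arm is a straight red bar 8 mm thick in plan, 73 mm long from the pivot, 20 to 32 mm above the bench; it points along the rail's +x when shut.
- oil_bottle: Small amber bottle with a black cap, 30 mm across, 62 mm high, loose; origin at the centre of its underside. Leave alone.
- cover_glasses: White and green box of cover glasses, 36 x 36 x 16 mm, loose; origin at the centre of its underside. Leave alone.
- dust_cap: Flat round black cap, 33 mm across, 12 mm high, loose; origin at the centre of its underside. Leave alone.
Things that resemble listed ones, but are neither listed nor needed, are in the scene too. Leave any pink or purple look-alike of the part that bears cube4_centre alone.

How it is judged:
By the outcome, as a careful person would: the job done as asked, in the order asked, and still so for the second after the job is handed in, with the robot touching nothing.
It also fails if it takes over 45 s, if anything falls off the work surface, if the arm or the gripper's body presses on something with over 40 N, if the wrist force passes 120 N, or if a joint passes its speed limit or range.

## Working session

There is one attempt and no reset: what is moved stays moved. The work goes in short steps, Python scripts to look and compute and a tool call to move; the robot and the scene stay as the last step left them, time stands still between calls to the robot, and variables do not carry over. Pictures are saved under pics/ and viewed, about 8 in all and at most 12, crops included, and the job is handed in when it is done.

Besides the shell and the picture viewer there is one more tool, called after "Request:" as name(argument=value, ...), one argument or row to a line, values as JSON. servo_tool: Moves the arm, as the interface text tells. Shift numbers are shares of 0.03 m and turn numbers shares of 60 degrees, none past 1 either way. Its arguments: {"type":"object","properties":{"commands":{"type":"array"}},"required":["commands"]}

```bash
mkdir -p pics; ls
python3 - <<'E'
from station import *
import cv2,numpy as np
for n in("side","top"):
    im=capture(n); cv2.imwrite(f"pics/{n}0.png",im[:,:,::-1])
    m=camera_model(n); print(n,m)
s=get_state();print(s, grip_point_offset)
E
```

```text
pics
side {'intrinsics': array([[618.02705475,   0.        , 318.92780323],
       [  0.        , 618.02705475, 232.36937845],
       [  0.        ,   0.        ,   1.        ]]), 'R': array([[-0.99212709, -0.12458493,  0.01274482],
       [-0.0880992 ,  0.62198009, -0.77806124],
       [ 0.08900768, -0.77305844, -0.62805913]]), 't': array([ 608.39748562,  -85.7950452 , 1044.99956802])}
top {'intrinsics': array([[578.4688556 ,   0.        , 317.3493625 ],
       [  0.        , 578.4688556 , 230.70349166],
       [  0.        ,   0.        ,   1.        ]]), 'R': array([[-0.02682656, -0.9993148 , -0.02550051],
       [-0.9808143 ,  0.03124021, -0.19242492],
       [ 0.19308971,  0.01984917, -0.98098031]]), 't': array([285.49939856, 544.14886886, 809.63819253])}
{'t': 0.1, 'joints': array([ 1.05249196e+00,  5.28356997e-01,  1.43376358e+00,  4.27931771e-07,
        1.18142964e+00, -1.78495796e-01]), 'joint_vel': array([ 0.00152406, -0.00189301, -0.0032747 , -0.00091562, -0.00093196,
       -0.00045861]), 'effort': array([-5.59036598e-04, -4.40980983e+01, -1.77149570e+01,  6.34394609e-02,
        5.34141844e-02, -4.95754989e-05]), 'tcp_pos': array([207.9531701 , 588.68823646, 221.68283116]), 'eef_rot': array([-1.3518608 , -0.95398629,  0.95692164]), 'wrist_force': array([ 0.68087446, -0.10752338,  0.03926479]), 'wrist_torque': array([-0.01122536,  0.02121739,  0.01865701]), 'width': 87.17557949341752} 18.700000000000003
```

View pics/top0.png

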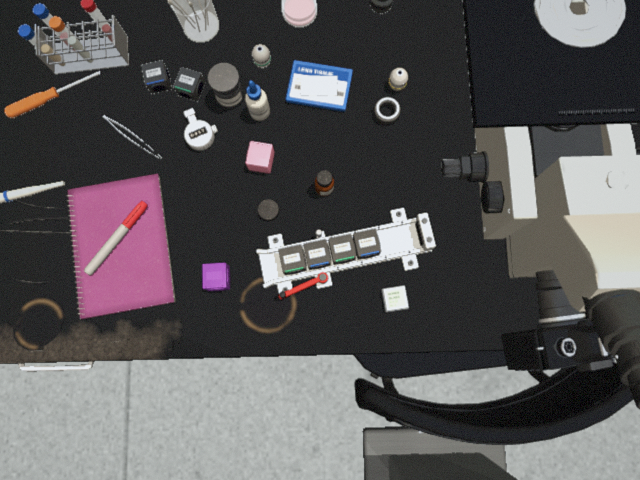

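View pics/side0.png

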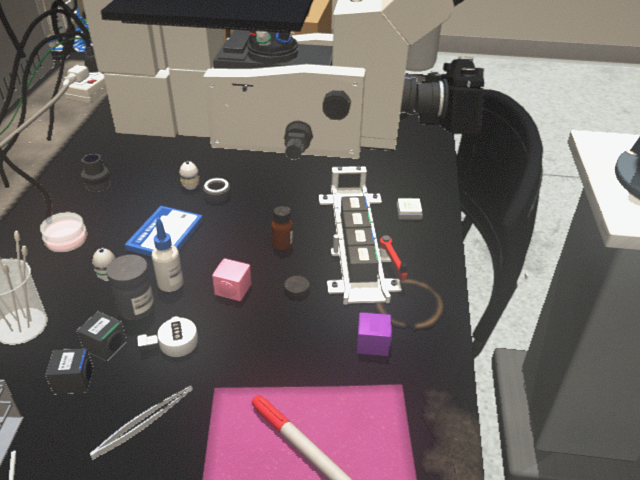

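The top view shows the rail from its mouth at about (262,265) to its stop at (427,232). The gate pivot is near (323,277) and the tip near (283,295). I'll zoom in on both views.

Run:
```python
import cv2,numpy as np
a=cv2.imread("pics/top0.png")[195:315,245:445]; b=cv2.imread("pics/side0.png")[160:310,310:430]
a=cv2.resize(a,None,fx=4,fy=4,interpolation=cv2.INTER_CUBIC)
cv2.imwrite("pics/ztop.png",a)
cv2.imwrite("pics/zside.png",cv2.resize(b,None,fx=4,fy=4,interpolation=cv2.INTER_CUBIC))
```

```text
(no output)
```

View pics/ztop.png

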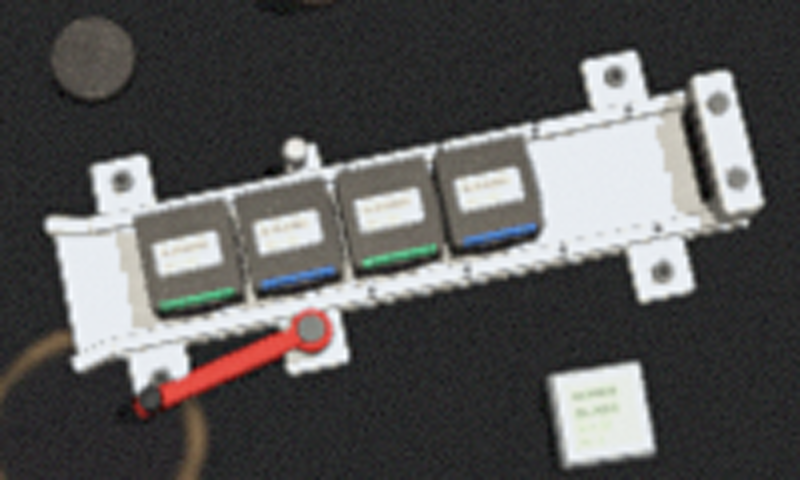

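View pics/zside.png

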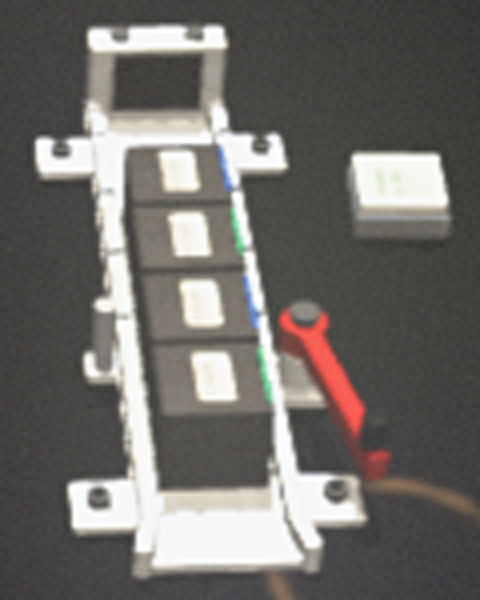

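```bash
cat > h.py <<'E'
from station import camera_model
import numpy as np,cv2
M={n:camera_model(n) for n in("top","side")}
def ray(n,p):
    m=M[n];d=m["R"].T@np.linalg.solve(m["intrinsics"],[p[0],p[1],1.]);return -m["R"].T@m["t"],d/np.linalg.norm(d)
def plane(n,p,z):
    o,d=ray(n,p);return o+d*(z-o[2])/d[2]
def tri(a,b):
    (o1,d1),(o2,d2)=ray("top",a),ray("side",b)
    s=np.linalg.lstsq(np.c_[d1,-d2],o2-o1,rcond=None)[0];p,q=o1+s[0]*d1,o2+s[1]*d2
    return (p+q)/2,np.linalg.norm(p-q)
E
python3 - <<'E'
from h import *
T=dict(E1=(122,181),E2=(616,77),E3=(662,271),E4=(160,383),B1=(718,102),B2=(738,178),piv=(312,329),knob=(150,398),c4=(188,254),c3=(288,232),c2=(390,210),c1=(489,189))
S=dict(E1=(98,497),E2=(62,149),E3=(261,146),E4=(337,489),B1=(121,34),B2=(195,34),piv=(307,314),knob=(374,430),c4=(215,376),c3=(203,303),c2=(191,234),c1=(180,171))
P={}
for k in T:
    P[k],e=tri(np.array(T[k])/4+(244.6,194.6),np.array(S[k])/4+(309.6,159.6));print(k,P[k].round(1),round(e,1))
# rail axis: from ears: +x ears line E1-E2, -x ears E4-E3
y=(P['E1']-P['E2'])[:2]+(P['E4']-P['E3'])[:2];y/=np.linalg.norm(y)
x=np.array([y[1],-y[0]]); print("yaxis",y,np.degrees(np.arctan2(y[1],y[0])))
cl=P['c4']-P['c1'];print("label dir",np.degrees(np.arctan2(cl[1],cl[0])))
# origin
ex=np.mean([P[k][:2]@x for k in('E1','E2','E3','E4')])
bx=np.mean([P[k][:2]@x for k in('B1','B2')])
print("centre x: ears",ex,"bolts",bx,"labels",[round(P[k][:2]@x,1) for k in('c1','c2','c3','c4')],"piv+36",P['piv'][:2]@x+36)
print("y0 from pivot",P['piv'][:2]@y-44,"bolts y",[P[k][:2]@y for k in('B1','B2')],"labels y",[round(P[k][:2]@y,1) for k in('c1','c2','c3','c4')])
g=P['knob']-P['piv'];print("knob rail",g[:2]@x,g[:2]@y,"ang",np.arctan2(g[:2]@y,g[:2]@x))
for p in [(48,225),(82,366)]: q=plane("top",np.array(p)/4+(244.6,194.6),13.5);print("mouth corner",q[:2]@x,q[:2]@y)
for p in [(135,572),(320,568)]: q=plane("side",np.array(p)/4+(309.6,159.6),0);print("mouth corner side",q[:2]@x,q[:2]@y)
from scipy.spatial.transform import Rotation as R
from station import get_state
s=get_state();print(R.from_rotvec(s['eef_rot']).as_matrix().round(3))
E
```

```text
E1 [549.8 337.5   8.4] 1.3
E2 [585.3 140.8   8.5] 0.9
E3 [507.1 127.1   8.3] 0.5
E4 [470.1 323.6   9.3] 2.3
B1 [566.5 107.   42.8] 0.5
B2 [537.2 101.2  41.8] 0.6
piv [485.5 263.8  35.3] 0.6
knob [461.2 325.1  38.8] 1.0
c4 [514.7 309.7  42.4] 1.0
c3 [521.7 271.7  42.5] 0.5
c2 [528.8 232.9  42.3] 0.4
c1 [535.8 195.2  42.2] 0.5
yaxis [-0.18156278  0.98337936] 100.46080040582683
label dir 100.45816302543177
centre x: ears 561.4834219970408 bolts 561.5663156967566 labels [np.float64(562.3), np.float64(562.3), np.float64(562.3), np.float64(562.3)] piv+36 561.3035697762582
y0 from pivot 127.27035251880662 bolts y [np.float64(2.4108774079977904), np.float64(1.9378587506833345)] labels y [np.float64(94.7), np.float64(133.1), np.float64(172.5), np.float64(211.1)]
knob rail -12.772483149542886 64.74116018408314 ang 1.765580299269967
mouth corner 589.3049335407705 263.71086254537033
mouth corner 532.2577925619205 261.19983486084783
mouth corner side 592.2418619649188 259.0133353289023
mouth corner side 531.0876085500438 259.9299331710867
[[ 0.333 -0.001 -0.943]
 [ 0.943 -0.002  0.333]
 [-0.002 -1.     0.   ]]
```

The measurements agree:

| Quantity | Measured | Expected |
|---|---|---|
| Rail angle | 100.46° from both ears and labels | – |
| Rail centre line, across | 561.3–562.3 mm by four routes | one value |
| Label-top heights | 42 mm | 41.5 mm |
| Knob radius | 66 mm | 66 mm |
| Gate angle | 1.77 rad | – |

Cube 4 sits at rail y ≈ 84 mm, so the push is about 66 mm. First I'll close the fingers and turn.

Request:
servo_tool(
  commands=[
    {"fingers": 255, "yaw": 0.117},
    {"fingers": 255, "yaw": 0.117},
    {"fingers": 255, "yaw": 0.117},
    {"fingers": 255, "yaw": 0.117},
    {"fingers": 255, "yaw": 0.117},
    {"fingers": 255, "yaw": 0.117},
    {"fingers": 255, "yaw": 0.117},
    {"fingers": 255, "yaw": 0.117},
  ],
)

```text
$.commands[0]: bad value
```

```bash
cat > g.py <<'E'
# usage: g.py x y z jawdeg(rail)  -> remaining tool shift (mm) and yaw (deg) to a rail-frame target
import sys,numpy as np
from station import get_state
from scipy.spatial.transform import Rotation as R
s=get_state();A=R.from_rotvec(s['eef_rot']).as_matrix();a=np.radians(10.46)
Q=np.array([[np.cos(a),-np.sin(a),0],[np.sin(a),np.cos(a),0],[0,0,1]])
O=Q@np.array([561.6,127,0])
p=Q.T@(s['tcp_pos']-O);j=np.degrees(np.arctan2(A[1,0],A[0,0]))-10.46
print("t",round(s['t'],2),"rail",p.round(1),"jaw",j.round(2),"F",(Q.T@s['wrist_force']).round(2),"w",round(s['width'],1),"q",s['joints'].round(2))
if len(sys.argv)>1:
    v=np.array(list(map(float,sys.argv[1:5])))
    B=Q@R.from_euler('z',v[3],degrees=True).as_matrix()@np.array([[1,0,0],[0,0,1],[0,-1,0]]).T
    B=np.c_[Q@[np.cos(np.radians(v[3])),np.sin(np.radians(v[3])),0],[0,0,-1],Q@[-np.sin(np.radians(v[3])),np.cos(np.radians(v[3])),0]]
    d=Q@(v[:3]-p)
    print("shift in present axes",(A.T@d).round(1),"in final axes",(B.T@d).round(1),"yaw deg",round(-(v[3]-j),2))
E
python3 g.py 0 127 100 0
```

```text
t 0.1 rail [-250.2  414.2  221.7] jaw 60.07 F [ 0.65 -0.23  0.04] w 87.2 q [ 1.05  0.53  1.43  0.    1.18 -0.18]
shift in present axes [-123.8  121.8 -360.2] in final axes [ 250.2  121.7 -287.2] yaw deg 60.07
```

Request:
servo_tool(
  commands=[
    {"fingers": 255, "tx": 0, "ty": 0, "tz": 0, "yaw": 0.117},
    {"fingers": 255, "tx": 0, "ty": 0, "tz": 0, "yaw": 0.117},
    {"fingers": 255, "tx": 0, "ty": 0, "tz": 0, "yaw": 0.117},
    {"fingers": 255, "tx": 0, "ty": 0, "tz": 0, "yaw": 0.117},
    {"fingers": 255, "tx": 0, "ty": 0, "tz": 0, "yaw": 0.117},
    {"fingers": 255, "tx": 0, "ty": 0, "tz": 0, "yaw": 0.117},
    {"fingers": 255, "tx": 0, "ty": 0, "tz": 0, "yaw": 0.117},
    {"fingers": 255, "tx": 0, "ty": 0, "tz": 0, "yaw": 0.117},
  ],
)

```text
t: 0.77
tcp_pos: [208.1, 588.9, 221.9]
eef_rot: [-1.563, -0.192, 0.193]
wrist_force: [-1.4, -0.0, -0.7]
width: 41.4
```

```bash
python3 g.py 0 127 100 0
```

```text
t 0.77 rail [-250.1  414.3  221.9] jaw 3.57 F [-1.35  0.2  -0.65] w 41.4 q [ 1.05  0.53  1.43 -0.    1.18  0.81]
shift in present axes [ 231.9  122.  -302.2] in final axes [ 250.1  121.9 -287.3] yaw deg 3.57
```

Request:
servo_tool(
  commands=[
    {"fingers": 255, "tx": 0, "ty": 0, "tz": 0, "yaw": 0.05},
    {"fingers": 255, "tx": 0.8, "ty": 0, "tz": -0.92, "yaw": 0},
    {"fingers": 255, "tx": 0.8, "ty": 0, "tz": -0.92, "yaw": 0},
    {"fingers": 255, "tx": 0.8, "ty": 0.3, "tz": -0.92, "yaw": 0},
    {"fingers": 255, "tx": 0.8, "ty": 0.3, "tz": -0.92, "yaw": 0},
    {"fingers": 255, "tx": 0.8, "ty": 0.3, "tz": -0.92, "yaw": 0},
    {"fingers": 255, "tx": 0.8, "ty": 0.3, "tz": -0.92, "yaw": 0},
    {"fingers": 255, "tx": 0.8, "ty": 0.3, "tz": -0.92, "yaw": 0},
  ],
)

```text
t: 1.43
tcp_pos: [411.9, 431.6, 176.8]
eef_rot: [-1.566, -0.155, 0.157]
wrist_force: [1.2, 0.1, -0.1]
width: 0.6
```

```bash
python3 g.py 0 127 100 0
```

```text
t 1.43 rail [-78.2 222.6 176.8] jaw 0.92 F [ 1.22 -0.13 -0.11] w 0.6 q [0.62 0.54 1.55 0.   1.05 0.42]
shift in present axes [ 76.7  76.8 -96.8] in final axes [ 78.2  76.8 -95.6] yaw deg 0.92
```

Request:
servo_tool(
  commands=[
    {"fingers": 255, "tx": 0.6, "ty": 0.5, "tz": -0.8, "yaw": 0},
    {"fingers": 255, "tx": 0.6, "ty": 0.5, "tz": -0.8, "yaw": 0},
    {"fingers": 255, "tx": 0.6, "ty": 0.5, "tz": -0.7, "yaw": 0},
    {"fingers": 255, "tx": 0.4, "ty": 0.5, "tz": -0.3, "yaw": 0},
    {"fingers": 255, "tx": 0, "ty": 0.2, "tz": 0, "yaw": 0},
    {"fingers": 255, "tx": 0, "ty": 0, "tz": 0, "yaw": 0},
    {"fingers": 255, "tx": 0, "ty": 0, "tz": 0, "yaw": 0},
    {"fingers": 255, "tx": 0, "ty": 0, "tz": 0, "yaw": 0},
  ],
)

```text
t: 2.1
tcp_pos: [490.2, 370.5, 112.2]
eef_rot: [-1.565, -0.157, 0.157]
wrist_force: [-0.3, 1.2, 0.4]
width: 0.8
```

```bash
python3 g.py 0 127 16 0
```

```text
t 2.1 rail [-12.3 148.4 112.2] jaw 1.0 F [-0.1   1.27  0.37] w 0.8 q [0.47 0.65 1.55 0.   0.94 0.27]
shift in present axes [ 11.9  96.1 -21.6] in final axes [ 12.3  96.2 -21.4] yaw deg 1.0
```

Request:
servo_tool(
  commands=[
    {"fingers": 255, "tx": 0.4, "ty": 0.2, "tz": -0.7, "yaw": 0.0167},
    {"fingers": 255, "tx": 0, "ty": 0.7, "tz": 0, "yaw": 0},
    {"fingers": 255, "tx": 0, "ty": 0.7, "tz": 0, "yaw": 0},
    {"fingers": 255, "tx": 0, "ty": 0.6, "tz": 0, "yaw": 0},
    {"fingers": 255, "tx": 0, "ty": 0, "tz": 0, "yaw": 0},
    {"fingers": 255, "tx": 0, "ty": 0, "tz": 0, "yaw": 0},
    {"fingers": 255, "tx": 0, "ty": 0, "tz": 0, "yaw": 0},
    {"fingers": 255, "tx": 0, "ty": 0, "tz": 0, "yaw": 0},
  ],
)

```text
t: 2.77
tcp_pos: [507.9, 352.3, 47.4]
eef_rot: [-1.565, -0.145, 0.14]
wrist_force: [0.2, -0.2, 0.6]
width: 0.3
```

```bash
python3 g.py 0 127 16 0
python3 - <<'E'
from station import *
import cv2
a=capture("side")[130:330,260:500,::-1];cv2.imwrite("pics/s1.png",cv2.resize(a,None,fx=3,fy=3,interpolation=cv2.INTER_CUBIC))
E
```

```text
t 2.77 rail [  1.8 127.3  47.4] jaw -0.04 F [ 0.16 -0.25  0.61] w 0.3 q [0.43 0.75 1.58 0.   0.81 0.24]
shift in present axes [-1.9 31.4 -0.3] in final axes [-1.8 31.4 -0.3] yaw deg -0.04
```

View pics/s1.png

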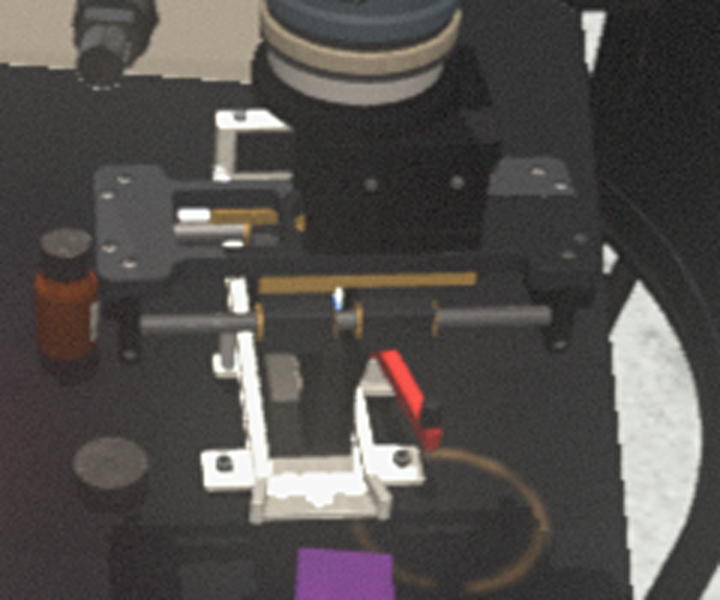

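Run:
```python
from h import *
a=np.radians(10.46);Q=np.array([[np.cos(a),-np.sin(a),0],[np.sin(a),np.cos(a),0],[0,0,1]]);O=Q@np.array([561.6,127,0])
m=M["side"]
for p in [(1.8,127,47.4),(1.8,127,80),(-13,127,60),(17,127,60),(0,135,5),(0,103,41.5)]:
    c=m["R"]@(O+Q@p)+m["t"];u=m["intrinsics"]@c/c[2];print(p,(u[:2]-(260,130))*3)
from station import *
im=capture("side")[130:330,260:500,::-1]
c=cv2.resize(im[40:175,60:160],None,fx=5,fy=4.4,interpolation=cv2.INTER_CUBIC)
c=np.clip(c.astype(float)*2.2+10,0,255).astype(np.uint8);cv2.imwrite("pics/s2.png",c)
```

```text
(1.8, 127, 47.4) [320.76528681 428.36680755]
(1.8, 127, 80) [325.60812971 370.34940497]
(-13, 127, 60) [357.52842015 405.2812371 ]
(17, 127, 60) [286.66871559 407.35624313]
(0, 135, 5) [321.05021096 512.31984789]
(0, 103, 41.5) [317.55670686 400.95204444]
```

View pics/s2.png

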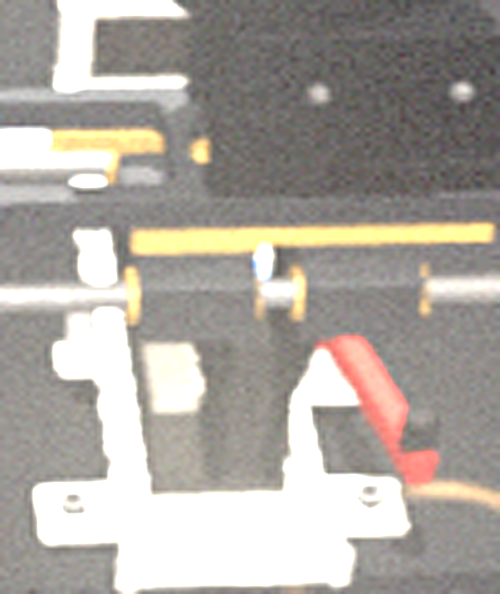

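The closed fingers hang over the mouth, roughly centred in the channel, with the label visible just to the left. The gate, cap and bottle are clear. Next I'll descend and start the push.

Request:
servo_tool(
  commands=[
    {"fingers": 255, "tx": -0.05, "ty": 0.5, "tz": 0, "yaw": 0},
    {"fingers": 255, "tx": 0, "ty": 0.5, "tz": 0, "yaw": 0},
    {"fingers": 255, "tx": 0, "ty": 0, "tz": 0, "yaw": 0},
    {"fingers": 255, "tx": 0, "ty": 0, "tz": -0.1, "yaw": 0},
    {"fingers": 255, "tx": 0, "ty": 0, "tz": -0.1, "yaw": 0},
    {"fingers": 255, "tx": 0, "ty": 0, "tz": -0.1, "yaw": 0},
    {"fingers": 255, "tx": 0, "ty": 0, "tz": -0.1, "yaw": 0},
    {"fingers": 255, "tx": 0, "ty": 0, "tz": 0, "yaw": 0},
  ],
)

```text
t: 3.53
tcp_pos: [508.3, 338.6, 16.3]
eef_rot: [-1.566, -0.142, 0.141]
wrist_force: [-0.1, -0.2, -0.9]
width: 0.6
```

```bash
python3 g.py 0 47 16 0
```

```text
t 3.53 rail [ -0.2 113.7  16.3] jaw -0.13 F [-0.15 -0.17 -0.9 ] w 0.6 q [ 0.41  0.79  1.6  -0.    0.74  0.22]
shift in present axes [  0.4   0.2 -66.7] in final axes [  0.2   0.3 -66.7] yaw deg -0.13
```

Request:
servo_tool(
  commands=[
    {"fingers": 255, "tx": 0, "ty": 0, "tz": -0.13, "yaw": 0},
    {"fingers": 255, "tx": 0, "ty": 0, "tz": -0.13, "yaw": 0},
    {"fingers": 255, "tx": 0, "ty": 0, "tz": -0.13, "yaw": 0},
    {"fingers": 255, "tx": 0, "ty": 0, "tz": -0.13, "yaw": 0},
    {"fingers": 255, "tx": 0, "ty": 0, "tz": -0.13, "yaw": 0},
    {"fingers": 255, "tx": 0, "ty": 0, "tz": -0.13, "yaw": 0},
    {"fingers": 255, "tx": 0, "ty": 0, "tz": -0.13, "yaw": 0},
    {"fingers": 255, "tx": 0, "ty": 0, "tz": -0.13, "yaw": 0},
  ],
)

```text
t: 4.2
tcp_pos: [513.4, 308.2, 15.6]
eef_rot: [-1.566, -0.142, 0.142]
wrist_force: [-0.7, 3.5, 2.7]
width: 0.2
```

```bash
python3 g.py 0 47 16 0
```

```text
t 4.2 rail [-0.8 82.9 15.6] jaw -0.1 F [-0.07  3.53  2.7 ] w 0.2 q [0.35 0.78 1.64 0.   0.72 0.17]
shift in present axes [  0.8  -0.4 -35.9] in final axes [  0.8  -0.4 -35.9] yaw deg -0.1
```

Request:
servo_tool(
  commands=[
    {"fingers": 255, "tx": 0.02, "ty": 0, "tz": -0.13, "yaw": 0},
    {"fingers": 255, "tx": 0, "ty": 0, "tz": -0.13, "yaw": 0},
    {"fingers": 255, "tx": 0, "ty": 0, "tz": -0.13, "yaw": 0},
    {"fingers": 255, "tx": 0, "ty": 0, "tz": -0.13, "yaw": 0},
    {"fingers": 255, "tx": 0, "ty": 0, "tz": -0.13, "yaw": 0},
    {"fingers": 255, "tx": 0, "ty": 0, "tz": -0.13, "yaw": 0},
    {"fingers": 255, "tx": 0, "ty": 0, "tz": -0.07, "yaw": 0},
    {"fingers": 255, "tx": 0, "ty": 0, "tz": 0, "yaw": 0},
  ],
)

```text
t: 4.87
tcp_pos: [518.5, 282.6, 15.4]
eef_rot: [-1.567, -0.142, 0.142]
wrist_force: [0.0, 1.2, -1.1]
width: 0.4
```

```bash
python3 g.py 0 47 16 0
```

```text
t 4.87 rail [-0.4 56.8 15.4] jaw -0.1 F [ 0.22  1.15 -1.05] w 0.4 q [ 0.31  0.78  1.66 -0.    0.71  0.13]
shift in present axes [ 0.4 -0.6 -9.8] in final axes [ 0.4 -0.6 -9.8] yaw deg -0.1
```

Request:
servo_tool(
  commands=[
    {"fingers": 255, "tx": 0, "ty": 0, "tz": -0.06, "yaw": 0},
    {"fingers": 255, "tx": 0, "ty": 0, "tz": -0.06, "yaw": 0},
    {"fingers": 255, "tx": 0, "ty": 0, "tz": -0.06, "yaw": 0},
    {"fingers": 255, "tx": 0, "ty": 0, "tz": -0.05, "yaw": 0},
    {"fingers": 255, "tx": 0, "ty": 0, "tz": -0.03, "yaw": 0},
    {"fingers": 255, "tx": 0, "ty": 0, "tz": 0, "yaw": 0},
    {"fingers": 255, "tx": 0, "ty": 0, "tz": 0, "yaw": 0},
    {"fingers": 255, "tx": 0, "ty": 0, "tz": 0, "yaw": 0},
  ],
)

```text
t: 5.53
tcp_pos: [519.9, 275.5, 15.5]
eef_rot: [-1.567, -0.142, 0.143]
wrist_force: [-0.1, -0.3, -0.5]
width: 0.1
```

```bash
python3 g.py 0 47 16 0
```

```text
t 5.53 rail [-0.3 49.6 15.5] jaw -0.08 F [-0.14 -0.25 -0.45] w 0.1 q [ 0.3   0.78  1.66 -0.    0.7   0.12]
shift in present axes [ 0.3 -0.5 -2.6] in final axes [ 0.3 -0.5 -2.6] yaw deg -0.08
```

Now small steps until the force rises.

Request:
servo_tool(
  commands=[
    {"fingers": 255, "tx": 0, "ty": 0, "tz": -0.03, "yaw": 0},
    {"fingers": 255, "tx": 0, "ty": 0, "tz": -0.03, "yaw": 0},
    {"fingers": 255, "tx": 0, "ty": 0, "tz": -0.03, "yaw": 0},
    {"fingers": 255, "tx": 0, "ty": 0, "tz": -0.03, "yaw": 0},
    {"fingers": 255, "tx": 0, "ty": 0, "tz": 0, "yaw": 0},
    {"fingers": 255, "tx": 0, "ty": 0, "tz": 0, "yaw": 0},
    {"fingers": 255, "tx": 0, "ty": 0, "tz": 0, "yaw": 0},
    {"fingers": 255, "tx": 0, "ty": 0, "tz": 0, "yaw": 0},
  ],
)

```text
t: 6.2
tcp_pos: [520.4, 273.3, 15.5]
eef_rot: [-1.565, -0.142, 0.142]
wrist_force: [-1.3, 5.3, -0.9]
width: 0.0
```

```bash
python3 g.py 0 47 16 0
```

```text
t 6.2 rail [-0.3 47.2 15.5] jaw -0.12 F [-0.31  5.48 -0.9 ] w 0.0 q [0.29 0.78 1.67 0.   0.7  0.11]
shift in present axes [ 0.3 -0.5 -0.2] in final axes [ 0.3 -0.5 -0.2] yaw deg -0.12
```

Request:
servo_tool(
  commands=[
    {"fingers": 255, "tx": 0, "ty": 0, "tz": -0.03, "yaw": 0},
    {"fingers": 255, "tx": 0, "ty": 0, "tz": -0.03, "yaw": 0},
    {"fingers": 255, "tx": 0, "ty": 0, "tz": 0, "yaw": 0},
    {"fingers": 255, "tx": 0, "ty": 0, "tz": 0, "yaw": 0},
    {"fingers": 255, "tx": 0, "ty": 0, "tz": 0, "yaw": 0},
    {"fingers": 255, "tx": 0, "ty": 0, "tz": 0, "yaw": 0},
    {"fingers": 255, "tx": 0, "ty": 0, "tz": 0, "yaw": 0},
    {"fingers": 255, "tx": 0, "ty": 0, "tz": 0, "yaw": 0},
  ],
)

```text
t: 6.87
tcp_pos: [520.4, 273.2, 15.6]
eef_rot: [-1.562, -0.141, 0.141]
wrist_force: [-2.5, 11.5, -1.2]
width: 0.3
```

```bash
python3 g.py 0 47 16 0
```

```text
t 6.87 rail [-0.2 47.2 15.6] jaw -0.18 F [-0.36 11.77 -1.19] w 0.3 q [0.29 0.78 1.67 0.01 0.7  0.11]
shift in present axes [ 0.2 -0.4 -0.2] in final axes [ 0.2 -0.4 -0.2] yaw deg -0.18
```

The train is home: the pose holds rigid at y = 47.2 while the force climbs to 11.8 N. I'll back off and lift.

Request:
servo_tool(
  commands=[
    {"fingers": 255, "tx": 0, "ty": 0, "tz": 0.2, "yaw": 0},
    {"fingers": 255, "tx": 0, "ty": 0, "tz": 0.4, "yaw": 0},
    {"fingers": 255, "tx": 0, "ty": 0, "tz": 0.4, "yaw": 0},
    {"fingers": 255, "tx": 0, "ty": -0.5, "tz": 0, "yaw": 0},
    {"fingers": 255, "tx": 0, "ty": -0.8, "tz": 0, "yaw": 0},
    {"fingers": 255, "tx": 0, "ty": -0.8, "tz": 0, "yaw": 0},
    {"fingers": 255, "tx": 0, "ty": -0.3, "tz": 0, "yaw": 0},
    {"fingers": 255, "tx": 0, "ty": 0, "tz": 0, "yaw": 0},
  ],
)

```text
t: 7.53
tcp_pos: [517.3, 301.3, 90.0]
eef_rot: [-1.565, -0.147, 0.138]
wrist_force: [0.7, 0.2, -0.5]
width: 0.5
```

Request:
servo_tool(
  commands=[
    {"fingers": 255, "tx": 0, "ty": 0, "tz": 0, "yaw": -0.117},
    {"fingers": 255, "tx": 0, "ty": 0, "tz": 0, "yaw": -0.117},
    {"fingers": 255, "tx": 0, "ty": 0, "tz": 0, "yaw": -0.117},
    {"fingers": 255, "tx": 0, "ty": 0, "tz": 0, "yaw": -0.117},
    {"fingers": 255, "tx": 0, "ty": 0, "tz": 0, "yaw": -0.117},
    {"fingers": 255, "tx": 0, "ty": 0, "tz": 0, "yaw": -0.117},
    {"fingers": 255, "tx": 0, "ty": 0, "tz": 0, "yaw": -0.117},
    {"fingers": 255, "tx": 0, "ty": 0, "tz": 0, "yaw": -0.117},
  ],
)

```text
t: 8.2
tcp_pos: [514.5, 299.8, 85.9]
eef_rot: [-1.373, -0.905, 0.909]
wrist_force: [-0.2, 0.8, -0.6]
width: 0.3
```

Request:
servo_tool(
  commands=[
    {"fingers": 255, "tx": 0, "ty": 0, "tz": 0, "yaw": -0.117},
    {"fingers": 255, "tx": 0, "ty": 0, "tz": 0, "yaw": -0.117},
    {"fingers": 255, "tx": 0, "ty": 0, "tz": 0, "yaw": -0.117},
    {"fingers": 255, "tx": 0, "ty": 0, "tz": 0, "yaw": -0.117},
    {"fingers": 255, "tx": 0, "ty": 0, "tz": 0, "yaw": -0.117},
    {"fingers": 255, "tx": 0, "ty": 0, "tz": 0, "yaw": -0.117},
    {"fingers": 255, "tx": 0, "ty": 0, "tz": 0, "yaw": 0},
    {"fingers": 255, "tx": 0, "ty": 0, "tz": 0, "yaw": 0},
  ],
)

```text
t: 8.87
tcp_pos: [514.8, 299.9, 86.3]
eef_rot: [-1.038, -1.441, 1.444]
wrist_force: [0.4, -0.8, -0.1]
width: 0.1
```

```bash
python3 g.py -65.7 80.9 70 101.2;  python3 - <<'E'
from station import *
import cv2
a=capture("side")[150:310,300:460,::-1];cv2.imwrite("pics/s3.png",cv2.resize(a,None,fx=3.7,fy=3.7,interpolation=cv2.INTER_CUBIC))
E
```

```text
t 8.87 rail [-0.9 74.4 86.3] jaw 98.01 F [ 0.28 -0.89 -0.09] w 0.1 q [ 0.34  0.67  1.62 -0.    0.86 -1.55]
shift in present axes [15.4 16.5 63.2] in final axes [18.9 16.3 62.3] yaw deg -3.19
```

View pics/s3.png

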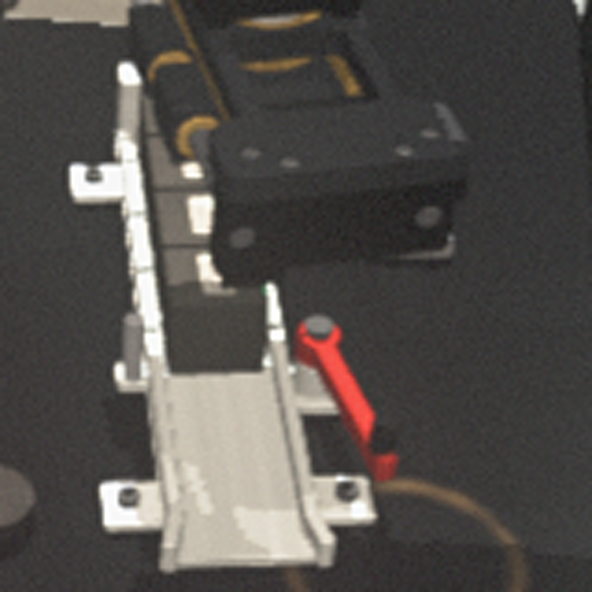

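The row has moved to the stop end with no visible gaps, and the gate is still open. I'll move outside the gate.

Request:
servo_tool(
  commands=[
    {"fingers": 255, "tx": 0, "ty": 0, "tz": 0, "yaw": -0.053},
    {"fingers": 255, "tx": 0.2, "ty": 0, "tz": 0.7, "yaw": 0},
    {"fingers": 255, "tx": 0.2, "ty": 0, "tz": 0.7, "yaw": 0},
    {"fingers": 255, "tx": 0.2, "ty": 0, "tz": 0.7, "yaw": 0},
    {"fingers": 255, "tx": 0, "ty": 0, "tz": 0, "yaw": 0},
    {"fingers": 255, "tx": 0, "ty": 0.3, "tz": 0, "yaw": 0},
    {"fingers": 255, "tx": 0, "ty": 0, "tz": 0, "yaw": 0},
    {"fingers": 255, "tx": 0, "ty": 0, "tz": 0, "yaw": 0},
  ],
)

```text
t: 9.58
tcp_pos: [451.5, 293.5, 77.9]
eef_rot: [-1.005, -1.484, 1.483]
wrist_force: [-0.2, -0.3, 0.7]
width: 0.4
```

```bash
python3 g.py -65.7 80.9 19 101.2
```

```text
t 9.58 rail [-64.3  79.7  77.9] jaw 101.31 F [-0.27 -0.21  0.71] w 0.4 q [ 0.37  0.63  1.77 -0.    0.74 -1.58]
shift in present axes [ 1.5 58.9  1.2] in final axes [ 1.5 58.9  1.1] yaw deg 0.11
```

Request:
servo_tool(
  commands=[
    {"fingers": 255, "tx": 0.05, "ty": 0.5, "tz": 0.04, "yaw": 0},
    {"fingers": 255, "tx": 0, "ty": 0.7, "tz": 0, "yaw": 0},
    {"fingers": 255, "tx": 0, "ty": 0.5, "tz": 0, "yaw": 0},
    {"fingers": 255, "tx": 0, "ty": 0.25, "tz": 0, "yaw": 0},
    {"fingers": 255, "tx": 0, "ty": 0, "tz": 0, "yaw": 0},
    {"fingers": 255, "tx": 0, "ty": 0, "tz": -0.1, "yaw": 0},
    {"fingers": 255, "tx": 0, "ty": 0, "tz": -0.1, "yaw": 0},
    {"fingers": 255, "tx": 0, "ty": 0, "tz": 0, "yaw": 0},
  ],
)

```text
t: 10.25
tcp_pos: [456.2, 297.2, 21.0]
eef_rot: [-1.006, -1.487, 1.482]
wrist_force: [-0.3, 0.6, 0.1]
width: 0.3
```

```bash
python3 g.py -57.8 82.5 20 101.2
```

```text
t 10.25 rail [-59.1  82.5  21. ] jaw 101.36 F [-0.21  0.69  0.07] w 0.3 q [ 0.37  0.73  1.78 -0.    0.62 -1.58]
shift in present axes [-0.2  1.  -1.2] in final axes [-0.2  1.  -1.2] yaw deg 0.16
```

Request:
servo_tool(
  commands=[
    {"fingers": 255, "tx": 0.04, "ty": 0.02, "tz": -0.15, "yaw": 0.08},
    {"fingers": 255, "tx": 0.04, "ty": 0, "tz": -0.15, "yaw": 0.1},
    {"fingers": 255, "tx": 0.04, "ty": 0, "tz": -0.15, "yaw": 0.1},
    {"fingers": 255, "tx": 0.04, "ty": 0, "tz": -0.15, "yaw": 0.1},
    {"fingers": 255, "tx": 0.04, "ty": 0, "tz": -0.15, "yaw": 0.1},
    {"fingers": 255, "tx": 0.04, "ty": 0, "tz": -0.15, "yaw": 0.1},
    {"fingers": 255, "tx": 0.04, "ty": 0, "tz": -0.15, "yaw": 0.1},
    {"fingers": 255, "tx": 0, "ty": 0, "tz": 0, "yaw": 0},
  ],
)

```text
t: 10.92
tcp_pos: [485.8, 307.9, 20.4]
eef_rot: [-1.349, -0.963, 0.958]
wrist_force: [-0.2, 0.5, 0.2]
width: 0.5
```

```bash
python3 g.py 0 58 20 0
python3 - <<'E'
from station import *
import cv2
a=capture("side")[150:310,300:460,::-1];cv2.imwrite("pics/s4.png",cv2.resize(a,None,fx=3.7,fy=3.7,interpolation=cv2.INTER_CUBIC))
E
```

```text
t 10.92 rail [-28.   87.6  20.4] jaw 60.46 F [-0.07  0.54  0.24] w 0.5 q [ 0.37  0.76  1.7   0.    0.68 -0.87]
shift in present axes [-11.9   0.5 -38.9] in final axes [ 28.    0.4 -29.6] yaw deg 60.46
```

View pics/s4.png

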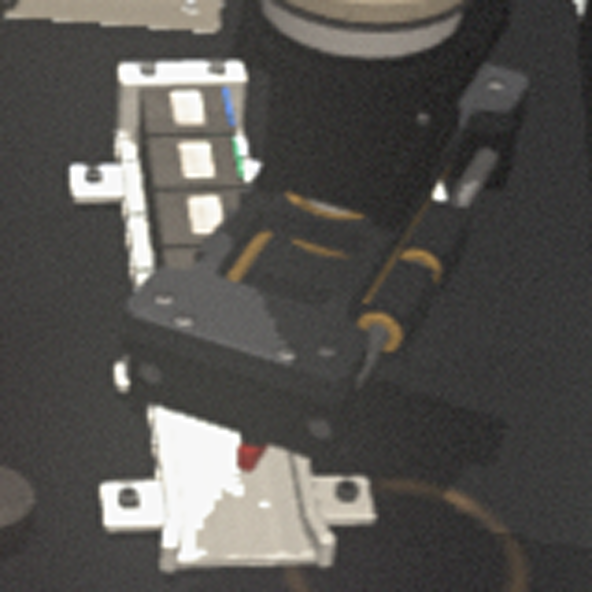

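The red tip is now over the channel, so the gate is following the finger. I'll continue the arc.

Request:
servo_tool(
  commands=[
    {"fingers": 255, "tx": 0.04, "ty": 0, "tz": -0.15, "yaw": 0.1},
    {"fingers": 255, "tx": 0.04, "ty": 0, "tz": -0.15, "yaw": 0.1},
    {"fingers": 255, "tx": 0.04, "ty": 0, "tz": -0.15, "yaw": 0.1},
    {"fingers": 255, "tx": 0.04, "ty": 0, "tz": -0.15, "yaw": 0.1},
    {"fingers": 255, "tx": 0.04, "ty": 0, "tz": -0.15, "yaw": 0.1},
    {"fingers": 255, "tx": 0.04, "ty": 0, "tz": -0.15, "yaw": 0.1},
    {"fingers": 255, "tx": 0.04, "ty": 0, "tz": -0.15, "yaw": 0.1},
    {"fingers": 255, "tx": 0, "ty": 0, "tz": 0, "yaw": 0},
  ],
)

```text
t: 11.63
tcp_pos: [514.7, 295.3, 20.0]
eef_rot: [-1.534, -0.398, 0.396]
wrist_force: [-0.6, -0.1, 0.5]
width: 0.5
```

```bash
python3 g.py 6 58 20 0
```

```text
t 11.63 rail [-1.8 69.9 20. ] jaw 18.57 F [-0.57  0.04  0.52] w 0.5 q [ 0.33  0.77  1.65  0.    0.72 -0.17]
shift in present axes [  3.6   0.  -13.8] in final axes [  7.8   0.  -11.9] yaw deg 18.57
```

Request:
servo_tool(
  commands=[
    {"fingers": 255, "tx": 0.04, "ty": 0, "tz": -0.15, "yaw": 0.1},
    {"fingers": 255, "tx": 0.04, "ty": 0, "tz": -0.15, "yaw": 0.1},
    {"fingers": 255, "tx": 0.04, "ty": 0, "tz": -0.12, "yaw": 0.1},
    {"fingers": 255, "tx": 0, "ty": 0, "tz": 0, "yaw": 0},
    {"fingers": 255, "tx": 0, "ty": 0, "tz": -0.03, "yaw": 0},
    {"fingers": 255, "tx": 0, "ty": 0, "tz": -0.03, "yaw": 0},
    {"fingers": 255, "tx": 0, "ty": 0, "tz": 0, "yaw": 0},
    {"fingers": 255, "tx": 0, "ty": 0, "tz": 0, "yaw": 0},
  ],
)

```text
t: 12.3
tcp_pos: [522.3, 284.7, 19.8]
eef_rot: [-1.564, -0.154, 0.152]
wrist_force: [-1.1, 4.6, 0.3]
width: 0.5
```

```bash
python3 g.py 6 58 20 0
```

```text
t 12.3 rail [ 3.7 58.2 19.8] jaw 0.71 F [-0.27  4.71  0.3 ] w 0.5 q [0.31 0.77 1.65 0.   0.72 0.11]
shift in present axes [ 2.3 -0.2 -0.2] in final axes [ 2.3 -0.2 -0.2] yaw deg 0.71
```

Request:
servo_tool(
  commands=[
    {"fingers": 255, "tx": 0, "ty": 0, "tz": -0.03, "yaw": 0.012},
    {"fingers": 255, "tx": 0, "ty": 0, "tz": -0.03, "yaw": 0},
    {"fingers": 255, "tx": 0, "ty": 0, "tz": 0, "yaw": 0},
    {"fingers": 255, "tx": 0, "ty": 0, "tz": 0, "yaw": 0},
    {"fingers": 255, "tx": 0, "ty": 0, "tz": 0, "yaw": 0},
    {"fingers": 255, "tx": 0, "ty": 0, "tz": 0, "yaw": 0},
    {"fingers": 255, "tx": 0, "ty": 0, "tz": 0, "yaw": 0},
    {"fingers": 255, "tx": 0, "ty": 0, "tz": 0, "yaw": 0},
  ],
)

```text
t: 12.97
tcp_pos: [522.5, 284.5, 19.8]
eef_rot: [-1.562, -0.143, 0.141]
wrist_force: [-2.1, 10.8, -0.2]
width: 0.6
```

```bash
python3 g.py 6 58 20 0
```

```text
t 12.97 rail [ 3.9 57.9 19.8] jaw -0.07 F [-0.15 11.02 -0.24] w 0.6 q [0.31 0.77 1.65 0.01 0.72 0.12]
shift in present axes [ 2.1 -0.2  0.1] in final axes [ 2.1 -0.2  0.1] yaw deg -0.07
```

The gate is rigid at the shut position (11 N, y = 57.9). I'll back off along +y, lift, and move clear of the view.

Request:
servo_tool(
  commands=[
    {"fingers": 255, "tx": 0, "ty": 0, "tz": 0.2, "yaw": 0},
    {"fingers": 255, "tx": 0, "ty": 0, "tz": 0.4, "yaw": 0},
    {"fingers": 255, "tx": 0, "ty": 0, "tz": 0.4, "yaw": 0},
    {"fingers": 255, "tx": 0, "ty": -0.5, "tz": 0, "yaw": 0},
    {"fingers": 255, "tx": 0, "ty": -0.9, "tz": 0, "yaw": 0},
    {"fingers": 255, "tx": 0, "ty": -0.9, "tz": 0, "yaw": 0},
    {"fingers": 255, "tx": 0, "ty": -0.9, "tz": 0, "yaw": 0},
    {"fingers": 255, "tx": 0, "ty": -0.9, "tz": 0, "yaw": 0},
  ],
)

```text
t: 13.63
tcp_pos: [516.7, 311.7, 143.4]
eef_rot: [-1.567, -0.142, 0.143]
wrist_force: [0.4, 0.0, 0.1]
width: 0.4
```

Request:
servo_tool(
  commands=[
    {"fingers": 255, "tx": -0.6, "ty": -0.9, "tz": 0.9, "yaw": 0},
    {"fingers": 255, "tx": -0.6, "ty": -0.5, "tz": 0.9, "yaw": 0},
    {"fingers": 255, "tx": -0.6, "ty": 0, "tz": 0.9, "yaw": 0},
    {"fingers": 255, "tx": -0.6, "ty": 0, "tz": 0.9, "yaw": 0},
    {"fingers": 255, "tx": -0.6, "ty": 0, "tz": 0.9, "yaw": 0},
    {"fingers": 255, "tx": -0.6, "ty": 0, "tz": 0.9, "yaw": 0},
    {"fingers": 255, "tx": -0.6, "ty": 0, "tz": 0.9, "yaw": 0},
    {"fingers": 255, "tx": 0, "ty": 0, "tz": 0, "yaw": 0},
  ],
)

```text
t: 14.3
tcp_pos: [354.8, 478.0, 184.1]
eef_rot: [-1.565, -0.145, 0.148]
wrist_force: [-0.8, -0.7, -0.9]
width: 0.7
```

```bash
python3 g.py;  python3 - <<'E'
from station import *
import cv2,numpy as np
s=capture("side")[:,:,::-1];t=capture("top")[:,:,::-1];cv2.imwrite("pics/sF.png",s);cv2.imwrite("pics/tF.png",t)
a=cv2.resize(t[165:315,245:445],(800,600),interpolation=cv2.INTER_CUBIC)
cv2.imwrite("pics/f1.png",a)
cv2.imwrite("pics/f2.png",cv2.resize(s[160:310,260:430],None,fx=4,fy=4,interpolation=cv2.INTER_CUBIC))
E
```

```text
t 14.3 rail [-125.9  278.7  184.1] jaw 0.23 F [-0.88 -0.58 -0.9 ] w 0.7 q [0.74 0.53 1.55 0.   1.06 0.56]
```

View pics/f1.png

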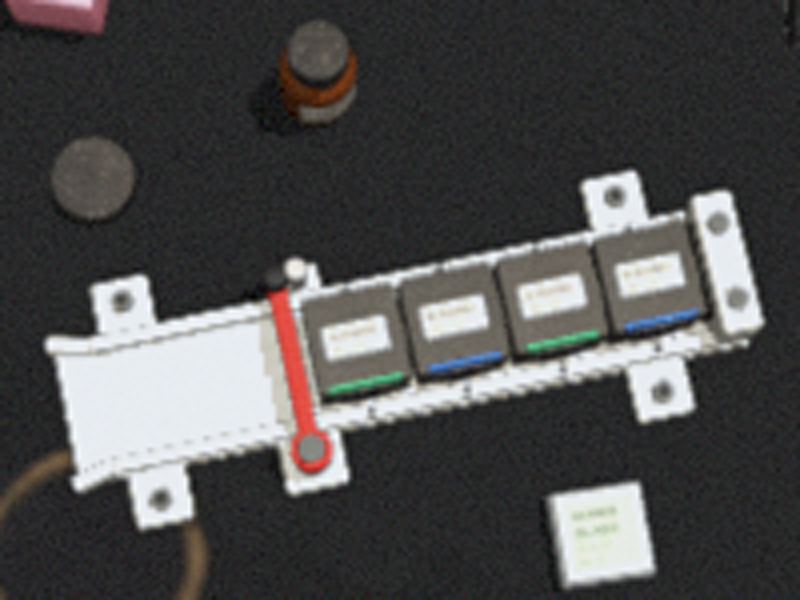

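View pics/f2.png

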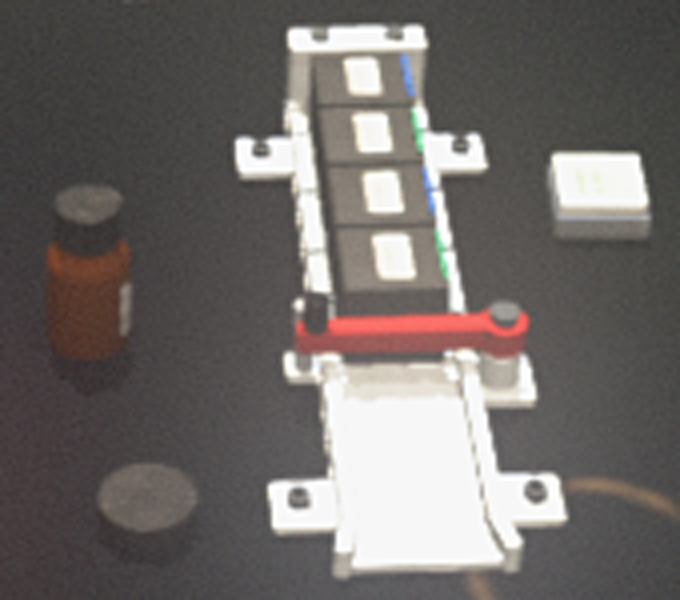

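Both views show the four cubes tight against the stop, and the gate square across the rail resting by its post. The bottle, cap and box are where they were. I'll do one numeric check and then hand in.

Run:
```python
from h import *
from station import job_done
a=np.radians(10.46);Q=np.array([[np.cos(a),-np.sin(a)],[np.sin(a),np.cos(a)]])
f=lambda p,z:Q.T@plane("top",np.array(p)/4+(244.6,164.6),z)[:2]-(561.6,127)
k,p=f((277,279),44),f((312,449),36);g=np.arctan2(*(k-p)[::-1])
print("gate",g); L=[f(q,41.5)[1].round(1) for q in((650,274),(552,296),(454,316),(355,337))];print("cubes y",L)
A,B=[cv2.imread(f"pics/{n}.png") for n in("top0","tF")]
for n,(x0,y0,x1,y1) in dict(bottle=(310,165,342,200),cap=(255,196,282,222),box=(380,282,412,315)).items():
    print(n,"mean diff",cv2.absdiff(A[y0:y1,x0:x1],B[y0:y1,x0:x1]).mean().round(1))
if abs(g)<.08 and abs(L[0]+96)<4: print(job_done())
```

```text
gate -0.007959817488079023
cubes y [np.float64(-94.8), np.float64(-56.7), np.float64(-18.7), np.float64(19.6)]
bottle mean diff 4.2
cap mean diff 3.3
box mean diff 2.4
the job is handed in; nothing more can be done
None
```

The job is done and handed in at about 14.5 s of the 45 s allowed. I pushed the four cubes home with closed fingers on the back of the last cube only. Then I swung the red gate shut with the closed fingertips and moved the arm clear.

- **Row home:** the cubes went rigid at the stop under an 11.8 N push. In the last picture the centres measure y = −94.8, −56.7, −18.7 and 19.6 mm. The pitch is about 38 mm, so no gaps are left. All four read 1.2–1.6 mm high of nominal, which is within the 2 mm camera calibration.
- **Gate shut:** it went rigid at the shut position under an 11 N push, and its angle measures −0.008 rad from the final picture.
- **Left alone:** before and after pictures of the bottle, cap and cover-glass box differ only by image noise. The arm finished 184 mm up, well clear of the rail.

One call was refused because I had left out some keys; it caused no motion. No check failed or disagreed.

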